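Pry open the gauge station and hold the plug gauge half drawn

ROBOT

A 7-joint arm with a two-finger parallel gripper is mounted at the origin on a cart in front of the work surface, level with it; the furniture and walls round the work are solid. World frame = base frame: x ahead of the robot, y to its left, z up, the work surface at z = 0. Lengths are in mm, angles in rad, forces in N, time in s.
With the tool pointing down it reaches from about 425 to 875 mm from the base axis. Payload 4.7 kg.
Tool frame: the origin (TCP) lies at the very end of the fingers, on their centre line; the grasp point (between the pads) lies 19 mm behind it; z points along the fingers, y is the line along which they close (so a half turn about z gives the same grasp; the last joint's range is limited). The gripper opens to 85 mm and grips with 20 to 120 N. Pads are 22 mm wide; open, the fingers measure 114 mm over their backs; the gripper's body (76 mm by 85 mm) begins 54 mm behind the grasp point. The pads swing forward as they close: fully open they stand 13 mm farther back than shut.
Start: joints at [1.287, 0.321, -0.07, 1.45, 0.023, 1.371, -0.057], TCP at [190.701, -621.416, 231.349] pointing down, gripper open.
Joint ranges: [-2.86, 2.86], [-0.3, 2.09], [-1.38, 1.24], [0.06, 2.45], [-1.56, 4.7], [0.09, 2.05], [-2.69, 2.69]. Speed limits (rad/s): [2.57, 2.57, 3.14, 3.14, 3.14, 3.14, 3.14].

INTERFACE

Orientations are given as a 3x3 rotation matrix whose columns are the frame's x, y, z axes.
In Python, from workcell import robot gives the robot as it stands. The module is installed in compiled form; this text tells all that it offers.
- The arm moves only by the tool servo_tool, never from a script. Its argument "increments" is a list of rows, each an object of numbers: "x", "y", "z": the shift along the world's x, y, z in mm; "wx", "wy", "wz": the turn, a rotation vector about the world's x, y, z in rad; "fingers": the closure, from 0 (fully open) to 1 (shut). A call has 1 to 12 rows; each row is the pose to reach, as a shift and turn from the pose commanded when the call began; what a row does not reach only later rows make up. A row lasts 1/12 s, in which the tool goes at most 41.7 mm and 7.16 degrees, less where a joint would pass 70% of its speed; a pose out of reach is approached as far as the arm can. A call with a gripper value outside its range is refused whole. The fingers move at their own pace and stop on an object; the grip force is fixed at half the most. Time passes only in rows, so rows that repeat a pose let the fingers close. It gives the time, the measured TCP pose, the force, the opening and the grip force at its end, in the units of the state.
- robot.state(): the state, without advancing time (a new reading comes with each control period).
- robot.get_image(name): name is "scene" or "top" or "wrist"; returns a dict with "image" (420x560x3 uint8, red, green, blue), "K" (3x3 intrinsics, pixels), "R" (3x3) and "t" (3): a world point X has camera coordinates R X + t; the wrist camera has in their place "mount" (4x4, takes a point from camera to tool coordinates, whose origin is the TCP and whose axes are the flange's). Camera axes: x right, y down, z forward; pixel columns grow to the right and rows downward; lengths in mm; the calibration is good to about 2 mm. A picture is of the moment at which its call begins: read the wrist's pose just before it. There is no depth.
- robot.job_done(): hands the job in; it is judged then, once.
The state is a dict: "time": time; "qpos": joint angles; "qd": joint speeds; "joint_torque": joint torques, N m; "tool_pos": TCP position; "orientation": TCP orientation; "contact_force": force on the tool from outside, world axes, zero at the start; "ft_torque": the same for the moment, N m; "finger_gap": finger opening in mm; "grasp_force": force on a finger pad.
Only numpy, scipy, OpenCV 4.12 (cv2) and the standard library are available. Lean on these libraries where they do the work, as an engineer would, in place of code of your own. Each camera call takes 0.05 s, during which the arm holds its last target. There are 200 camera calls.

TASK

Pick up the wooden-handled pry tool, slip its thin blade under the front lip of the gauge station's cover and lever the cover open with the blade, not with the fingers or the arm, until it stands by itself past upright; then lay the tool back down on the bench. Take the plug gauge by its handle and draw it gently and straight up out of its bore until its upper groove is above the block's face while the lower groove is still inside, never drawing it right out or jamming it. Finish while still holding the gauge there, still and upright; leave everything else on the bench alone.

Things in the scene. Friction and masses are not known exactly. Their poses are not given: they have to be found in the camera images.
- station: Gauge station, a grey block fixed to the bench: 90 (x) by 84 (y) by 50 mm high; origin at the centre of its underside, x from front (robot's side) to rear, z up. A ledge along its front reaches 17 mm farther (to x = -62 mm), only 38 mm high, leaving a slot 12 mm high under the shut cover's lip. Base plate 130x100x8 mm.
- bore_mouth (a point): Centre of the bore's mouth in the block's top face, at x = -5 mm, y = 0, z = 50 mm of the station. The bore is vertical, 15.5 mm wide, 46 mm deep.
- cover (a joint): Angle of the cover: 0 shut, 1.57 upright, 2.1 at its stop, leaning back. A hollow grey plastic box without a bottom (88 long, 84 wide, 46 mm high, 3 mm walls, 60 g) over the gauge, hinged along the block's rear top edge. The stiff hinge keeps it at any angle where it is left; it takes about 1 to 1.5 N at the lip to move.
- cover_lip (a point): Middle of the lip's free front edge, on its underside. The lip is a 4 mm thick, 44 mm wide tab at the cover's lower front edge that sticks out 15 mm in front of the cover (88 to 103 mm from the hinge axis). It turns with the cover; shut, it stands 51 mm above the bench.
- cover_hinge (a point): Middle of the cover's hinge axis, at x = 45 mm, y = 0, z = 50 mm of the station; the axis runs along the station's y. Its frame turns with the cover. At cover angle a, a point of the lip r from the axis stands at x = 45 mm - r cos a, z = 50 mm + r sin a of the station (front, up and over to the rear).
- plug_gauge: Steel plug gauge, 100 g, upright in the bore under the cover: shank 14 mm in diameter, 42 mm long, with grooves 14 mm (upper) and 32 mm (lower) below the collar, 2 mm wide; collar 26 mm in diameter, 4 mm thick; round handle 20 mm in diameter, 30 mm high. Origin: centre of the collar's underside, which rests on the block when seated; z up. Lifted 23 mm, the face lies midway between the grooves.
- gauge_grip (a point): Point on the gauge's axis at which to grip the handle, 20 mm above the collar's underside (the handle runs from 4 to 34 mm).
- gauge_foot (a point): Lower end of the gauge's shank, on its axis, 42 mm below the collar.
- pry_tool: Pry tool, 80 g, lying on the bench: wooden handle 85 long, 20 wide, 26 mm high (x = -75 to +10 mm), then a flat steel blade 14 mm wide, 3 mm thick to x = 72 mm, at mid-height (13 mm above the underside; last 10 mm 1.8 mm thick). Origin on the underside, 10 mm behind the handle's front end; x along the blade to its tip, z up.
- pry_grip (a point): Point inside the tool's handle at which to grip it across its 20 mm width, 100 mm behind the blade's tip, 13 mm above the underside.
- pry_tip (a point): The tip of the blade, mid-width and mid-thickness.
- connector_1: Bystander: a white socket connector, 34x12x12 mm, loose on the bench right of the station. Origin under its centre.
- standoff_0: Bystander: a small beige hexagonal standoff, 31x10x9 mm, loose on the bench to the left. Origin under its centre.
- tweezers_steel: Bystander: steel tweezers, 116x14x11 mm, lying on the bench left of the station. Origin under their centre.
- solder_spool: Bystander: a small solder spool, 49 mm wide, 36 mm high, standing behind the station to the right. Origin under its centre.

How it is judged (in metres and radians):
On the way, in this order (a step that is already met when the one before it is completed fails the run):
1. the cover is levered open past upright with the pry tool in the gripper (value of joint cover above 1.6 rad and height (world z) of pry_tool above 0.03 m and contact force between the fingers and pry_tool above 1 N), for 0.2 s.
2. the pry tool lies on the bench, let go (height (world z) of pry_tool below 0.02 m and contact force between the fingers and pry_tool below 0.1 N and linear speed of pry_tool below 0.03 m/s), for 0.2 s.
At the end, for the whole second after the job is handed in: Gripper holds the gauge at rest, raised 14.5 to 31.5 mm, foot within 3 mm of the bore axis, under 0.07 rad from vertical, pressing on the block under 15 N; cover beyond 1.6 rad by itself; pry tool lies on the bench, let go (all of step 2 and z of plug_gauge in the frame of bore_mouth between 0.0145 and 0.0315 m and horizontal distance between gauge_foot and bore_mouth below 0.003 m and angle between plug_gauge's own z axis and vertical below 0.07 rad and contact force between the fingers and plug_gauge above 2 N and contact force between plug_gauge and station below 15 N and linear speed of plug_gauge below 0.01 m/s and value of joint cover above 1.6 rad); the arm keeps its last pose, push and grip.
It fails at once if the fingers or the arm push the cover while it is not yet open (value of joint cover below 1.6 rad and contact force between any of the fingers, the arm and cover above 1 N).
It fails at once if the gauge is drawn right out of the bore (z of plug_gauge in the frame of bore_mouth above 0.041 m).
It fails at once if the gauge is jammed in the bore (side load over 25 N while being drawn) (z of plug_gauge in the frame of bore_mouth above 0.003 m and contact force between plug_gauge and station above 25 N).
It fails at once if the pry tool is dropped instead of laid down (height (world z) of pry_tool above 0.04 m and contact force between the fingers and pry_tool below 0.05 N).
It fails at once if a bystander is moved by more than 30 mm (distance of any of connector_1, standoff_0, tweezers_steel, solder_spool from where it was at the start of the episode above 0.03 m).
It also fails if it takes over 69 s, if anything falls off the work surface, if the arm or the gripper's body presses on something with over 40 N, if the wrist force passes 120 N, or if a joint passes its speed limit or range.

## Working session

There is one attempt and no reset: what is moved stays moved. The work goes in short steps, Python scripts to look and compute and a tool call to move; the robot and the scene stay as the last step left them, time stands still between calls to the robot, and variables do not carry over. Pictures are saved under pics/ and viewed, at most 10 in all, crops included, and the job is handed in when it is done.

Besides the shell and the picture viewer there is one more tool, called after "Emit:" as name(argument=value, ...), one argument or row to a line, values as JSON. servo_tool: Moves the arm, as the interface text tells. Its arguments: {"type":"object","properties":{"increments":{"type":"array","items":{"type":"object","properties":{"x":{"type":"number"},"y":{"type":"number"},"z":{"type":"number"},"wx":{"type":"number"},"wy":{"type":"number"},"wz":{"type":"number"},"fingers":{"type":"number"}}}}},"required":["increments"]}

```bash
mkdir -p pics
cat > h.py <<'E'
import numpy as np, cv2
from workcell import robot
def ray(c,u,v):
    d=np.linalg.inv(c["K"])@np.array([u,v,1.]); R=np.array(c["R"]);t=np.array(c["t"])
    return -R.T@t, R.T@d
def onz(c,u,v,z):
    o,d=ray(c,u,v); return o+d*(z-o[2])/d[2]
def proj(c,X):
    p=np.array(c["K"])@(np.array(c["R"])@np.array(X,float)+np.array(c["t"])); return p[:2]/p[2]
E
python3 - <<'E'
from h import *
s=robot.state(); print(s["tool_pos"],np.round(s["orientation"],3).tolist(),s["time"],s["finger_gap"])
for n in("top","scene"):
    c=robot.get_image(n); cv2.imwrite(f"pics/{n}0.png",c["image"][...,::-1]); print(n,np.round(c["K"],1).tolist(),np.round(c["R"],3).tolist(),np.round(c["t"],1).tolist())
    np.savez(f"{n}0.npz",**c)
E
```

```text
[ 190.51805    -620.8945377   230.22200392] [[0.956, 0.293, -0.001], [0.293, -0.956, 0.002], [-0.0, -0.002, -1.0]] 0.0 85.64962398795467
top [[478.3, 0.0, 283.6], [0.0, 478.3, 205.5], [0.0, 0.0, 1.0]] [[0.009, -1.0, 0.028], [-0.995, -0.012, -0.096], [0.097, -0.027, -0.995]] [229.3, 509.8, 1093.4]
scene [[455.9, 0.0, 274.7], [0.0, 455.9, 217.6], [0.0, 0.0, 1.0]] [[-0.919, -0.394, 0.002], [-0.289, 0.672, -0.682], [0.268, -0.627, -0.731]] [543.3, -2.3, 1078.8]
```

View pics/top0.png

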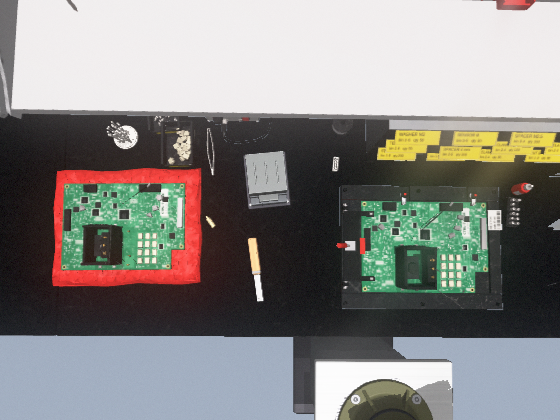

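View pics/scene0.png

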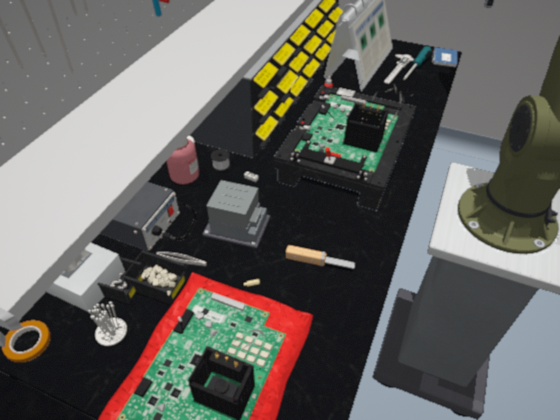

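The top view shows the station at about (267,180), front facing the robot. The tool has its handle at (254,255) and its blade end at (260,300), pointing at the robot. The bystanders are clear of both. Next I measure both precisely.

Run:
```python
from h import *
c=dict(np.load("top0.npz")); im=c["image"]; sc=dict(np.load("scene0.npz"))
hsv=cv2.cvtColor(im,cv2.COLOR_RGB2HSV)
sub=np.zeros(im.shape[:2],bool); sub[225:310,235:280]=1
h=sub&(hsv[...,0]>5)&(hsv[...,0]<28)&(hsv[...,1]>80)&(hsv[...,2]>100)
b=sub&(hsv[...,1]<50)&(hsv[...,2]>110)
for n,m,z in(("handle",h,26),("blade",b,14.5)):
    r=cv2.minAreaRect(np.argwhere(m)[:,::-1].astype(np.float32)); bx=cv2.boxPoints(r)
    print(n,m.sum(),r); print(np.round([onz(c,*p,z) for p in bx],1).tolist())
a=cv2.resize(im[140:220,235:300],None,fx=6,fy=6,interpolation=cv2.INTER_CUBIC)
i2=sc["image"]; b=cv2.resize(i2[170:250,195:275],None,fx=5,fy=5,interpolation=cv2.INTER_CUBIC)
o=np.zeros((480,800,3),np.uint8); o[:480,:390]=a; o[:400,395:795]=b
cv2.imwrite("pics/crop.png",o[...,::-1])
```

```text
handle 282 ((253.88995361328125, 255.72998046875), (36.48671340942383, 8.9095458984375), 81.8698959350586)
[[430.1, 318.7, 26.0], [433.2, 298.5, 26.0], [350.9, 285.5, 26.0], [347.9, 305.6, 26.0]]
blade 198 ((257.9399719238281, 285.58001708984375), (30.547012329101562, 8.202439308166504), 81.8698959350586)
[[355.1, 306.9, 14.5], [357.9, 288.2, 14.5], [289.0, 277.3, 14.5], [286.3, 295.9, 14.5]]
```

View pics/crop.png

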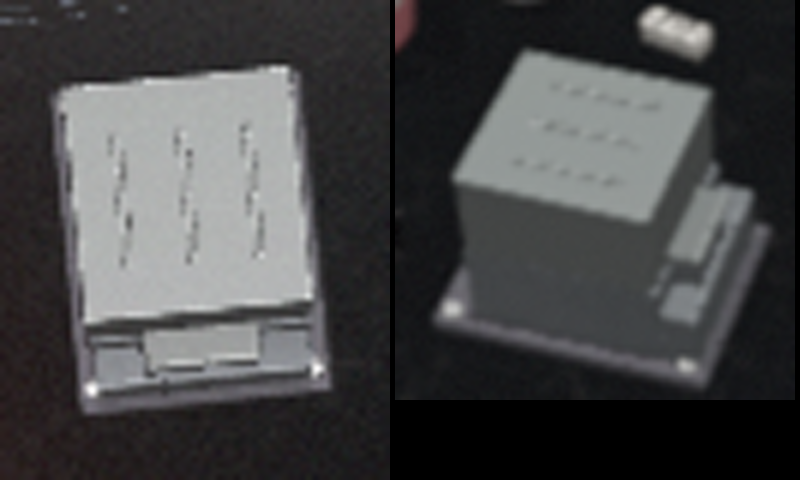

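The crop shows the cover top with corners at (57,90), (293,68), (312,300) and (85,325). The lip's front edge runs from (150,372) to (260,360), and the base plate's front corners are at (85,412) and (330,388).

Run:
```python
from h import *
c=dict(np.load("top0.npz")); sc=dict(np.load("scene0.npz"))
f=lambda x,y,z: onz(c,235+(x+.5)/6-.5,140+(y+.5)/6-.5,z)
P=[f(*p,96) for p in((57,90),(293,68),(312,300),(85,325))]
L=[f(*p,55) for p in((150,372),(260,360))]; B=[f(*p,8) for p in((85,412),(330,388))]
for n,A in(("cover",P),("lip",L),("base",B)): print(n,np.round(A,1).tolist(), np.round(np.mean(A,0),1))
d=(P[0]+P[1]-P[2]-P[3])[:2]; e=(P[0]+P[3]-P[1]-P[2])[:2]
print("yaw",np.arctan2(d[1],d[0]),np.arctan2(-e[0],e[1]),np.linalg.norm(P[0]-P[3]),np.linalg.norm(P[1]-P[0]))
# two view check of scene corner positions
g=lambda x,y,z: onz(sc,195+(x-395+.5)/5-.5,170+(y+.5)/5-.5,z)
Q=[g(*p,96) for p in((525,50),(712,92),(650,222),(455,180))]
print(np.round(Q,1).tolist(),np.mean(Q,0))
print("bl", np.round(g(755,188,55),1), np.round(g(668,260,55),1))
```

```text
cover [[611.2, 324.5, 96.0], [620.7, 238.3, 96.0], [535.1, 230.6, 96.0], [524.9, 312.9, 96.0]] [573.  276.6  96. ]
lip [[512.4, 290.1, 55.0], [517.4, 248.7, 55.0]] [514.9 269.4  55. ]
base [[501.2, 316.4, 8.0], [511.9, 220.3, 8.0]] [506.5 268.4   8. ]
yaw 0.11199019519626882 0.11628983969371455 87.09089253724508 86.67731667945579
[[620.2, 240.7, 96.0], [531.6, 232.4, 96.0], [522.5, 314.4, 96.0], [609.1, 325.0, 96.0]] [570.84385595 278.14706578  96.        ]
bl [506.9 242.6  55. ] [523.9 297.6  55. ]
```

Both views agree: station origin is about (571.5, 276.5), yaw about 0.115. The pry grip point is about (386, 301.6), with the handle axis at yaw 0.152 and the blade pointing at the robot. I'll start moving, going round via (560,-150).

Emit:
servo_tool(
  increments=[
    {"x": 25,"y": 30},
    {"x": 50,"y": 60},
    {"x": 75,"y": 90},
    {"x": 100,"y": 120},
    {"x": 125,"y": 155},
    {"x": 150,"y": 190},
    {"x": 175,"y": 225},
    {"x": 200,"y": 258},
    {"x": 225,"y": 290},
    {"x": 250,"y": 322},
    {"x": 275,"y": 354},
    {"x": 300,"y": 386},
  ],
)

```text
$.increments[0]: bad value
```

Emit:
servo_tool(
  increments=[
    {"x": 20,"y": 35},
    {"x": 35,"y": 72},
    {"x": 50,"y": 110},
    {"x": 50,"y": 150},
    {"x": 45,"y": 190},
    {"x": 40,"y": 230},
    {"x": 30,"y": 268},
    {"x": 15,"y": 305},
    {"x": 0,"y": 342},
    {"x": -15,"y": 378},
    {"x": -25,"y": 415},
    {"x": -35,"y": 450},
  ],
)

```text
$.increments[0]: bad value
```

Emit:
servo_tool(
  increments=[
    {"x": 25,"y": 30,"z": 0,"wx": 0,"wy": 0,"wz": 0,"fingers": 0},
    {"x": 50,"y": 60,"z": 0,"wx": 0,"wy": 0,"wz": 0,"fingers": 0},
    {"x": 75,"y": 90,"z": 0,"wx": 0,"wy": 0,"wz": 0,"fingers": 0},
    {"x": 100,"y": 120,"z": 0,"wx": 0,"wy": 0,"wz": 0,"fingers": 0},
    {"x": 125,"y": 155,"z": 0,"wx": 0,"wy": 0,"wz": 0,"fingers": 0},
    {"x": 150,"y": 190,"z": 0,"wx": 0,"wy": 0,"wz": 0,"fingers": 0},
    {"x": 175,"y": 225,"z": 0,"wx": 0,"wy": 0,"wz": 0,"fingers": 0},
    {"x": 200,"y": 258,"z": 0,"wx": 0,"wy": 0,"wz": 0,"fingers": 0},
    {"x": 225,"y": 290,"z": 0,"wx": 0,"wy": 0,"wz": 0,"fingers": 0},
    {"x": 250,"y": 322,"z": 0,"wx": 0,"wy": 0,"wz": 0,"fingers": 0},
    {"x": 275,"y": 354,"z": 0,"wx": 0,"wy": 0,"wz": 0,"fingers": 0},
    {"x": 300,"y": 386,"z": 0,"wx": 0,"wy": 0,"wz": 0,"fingers": 0},
  ],
)

```text
time: 1.1
tool_pos: [491.4, -233.5, 231.2]
orientation: [[0.956, 0.293, -0.0], [0.293, -0.956, -0.0], [-0.0, 0.0, -1.0]]
contact_force: [1.3, -0.9, -0.6]
finger_gap: 85.2
grasp_force: 0.0
```

Emit:
servo_tool(
  increments=[
    {"x": 20,"y": 40,"z": 0,"wx": 0,"wy": 0,"wz": 0,"fingers": 0},
    {"x": 35,"y": 80,"z": 0,"wx": 0,"wy": 0,"wz": 0,"fingers": 0},
    {"x": 45,"y": 120,"z": 0,"wx": 0,"wy": 0,"wz": 0,"fingers": 0},
    {"x": 50,"y": 160,"z": 0,"wx": 0,"wy": 0,"wz": 0,"fingers": 0},
    {"x": 50,"y": 200,"z": 0,"wx": 0,"wy": 0,"wz": 0,"fingers": 0},
    {"x": 45,"y": 240,"z": 0,"wx": 0,"wy": 0,"wz": 0,"fingers": 0},
    {"x": 30,"y": 280,"z": 0,"wx": 0,"wy": 0,"wz": 0,"fingers": 0},
    {"x": 15,"y": 318,"z": 0,"wx": 0,"wy": 0,"wz": 0,"fingers": 0},
    {"x": 0,"y": 355,"z": 0,"wx": 0,"wy": 0,"wz": 0,"fingers": 0},
    {"x": -15,"y": 392,"z": 0,"wx": 0,"wy": 0,"wz": 0,"fingers": 0},
    {"x": -30,"y": 429,"z": 0,"wx": 0,"wy": 0,"wz": -0.05,"fingers": 0},
    {"x": -45,"y": 465,"z": 0,"wx": 0,"wy": 0,"wz": -0.1,"fingers": 0},
  ],
)

```text
time: 2.1
tool_pos: [444.4, 231.2, 231.2]
orientation: [[0.981, 0.194, 0.0], [0.194, -0.981, -0.001], [0.0, 0.001, -1.0]]
contact_force: [0.8, 0.5, -0.4]
finger_gap: 85.2
grasp_force: 0.0
```

Emit:
servo_tool(
  increments=[
    {"x": -20,"y": 30,"z": -10,"wx": 0,"wy": 0,"wz": -0.05,"fingers": 0},
    {"x": -40,"y": 55,"z": -25,"wx": 0,"wy": 0,"wz": -0.045,"fingers": 0},
    {"x": -60,"y": 70,"z": -45,"wx": 0,"wy": 0,"wz": -0.045,"fingers": 0},
    {"x": -60,"y": 70,"z": -60,"wx": 0,"wy": 0,"wz": -0.045,"fingers": 0},
    {"x": -60,"y": 70,"z": -60,"wx": 0,"wy": 0,"wz": -0.045,"fingers": 0},
  ],
)

```text
time: 2.52
tool_pos: [382.5, 299.3, 168.5]
orientation: [[0.988, 0.156, -0.005], [0.156, -0.988, -0.003], [-0.005, 0.002, -1.0]]
contact_force: [1.2, -1.2, 0.9]
finger_gap: 85.3
grasp_force: 0.0
```

Run:
```python
from h import *
s=robot.state(); print(s["tool_pos"],np.round(s["orientation"],3).tolist(),np.round(s["qpos"],2),s["time"])
c=robot.get_image("wrist"); print(np.round(c["mount"],2).tolist(),np.round(c["K"],1).tolist())
cv2.imwrite("pics/w1.png",c["image"][...,::-1]); np.savez("w1.npz",**c,p=s["tool_pos"],o=s["orientation"])
```

```text
[382.49802478 299.33391841 168.45669551] [[0.988, 0.156, -0.005], [0.156, -0.988, -0.003], [-0.005, 0.002, -1.0]] [ 0.17  0.07 -0.91  1.9   0.06  1.2  -2.17] 2.5167
[[-0.0, -0.95, -0.3, 78.06], [1.0, -0.0, -0.0, -0.06], [0.0, -0.3, 0.95, -142.16], [0.0, 0.0, 0.0, 1.0]] [[306.9, 0.0, 278.5], [0.0, 306.9, 211.3], [0.0, 0.0, 1.0]]
```

View pics/w1.png

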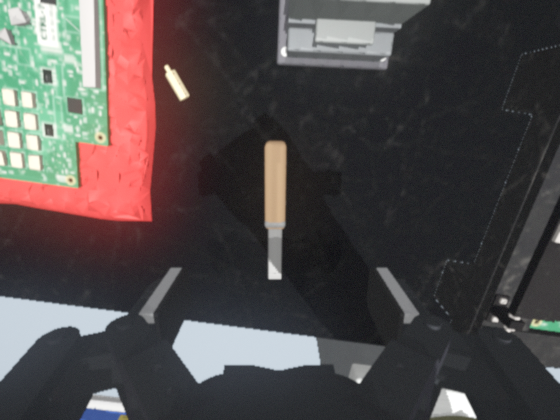

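The wrist view has the tool vertical in the picture, with the handle spanning rows 141–226 at u≈275 and the tip at (274,278). The station's base front corners are at about (277,64) and (388,69), and the lip's front edge is near row 44.

```bash
cat >> h.py <<'E'
def wcam(c,s):
    M=np.array(c["mount"]); T=np.eye(4); T[:3,:3]=s["orientation"]; T[:3,3]=s["tool_pos"]; W=np.linalg.inv(T@M)
    c=dict(c); c["R"]=W[:3,:3]; c["t"]=W[:3,3]; return c
E
python3 - <<'E'
from h import *
d=np.load("w1.npz"); c=wcam(d,dict(tool_pos=d["p"],orientation=d["o"]))
im=d["image"]; hsv=cv2.cvtColor(im,cv2.COLOR_RGB2HSV)
sub=np.zeros(im.shape[:2],bool); sub[130:290,255:300]=1
h=sub&(hsv[...,0]>5)&(hsv[...,0]<28)&(hsv[...,1]>80)&(hsv[...,2]>100)
b=sub&(hsv[...,1]<60)&(hsv[...,2]>110); b[:215]=0
for n,m,z in(("handle",h,26),("blade",b,14.5)):
    r=cv2.minAreaRect(np.argwhere(m)[:,::-1].astype(np.float32)); bx=cv2.boxPoints(r)
    W=np.array([onz(c,*p,z) for p in bx]);print(n,r,np.round(W,1).tolist(),np.round(W.mean(0),1))
print("base",np.round([onz(c,277,64,8),onz(c,388,69,8)],1).tolist())
print("lip",np.round([onz(c,316,42,53),onz(c,375,46,53)],1).tolist())
# shelf edge, assumed parallel to y
t=dict(np.load("top0.npz")); sc=dict(np.load("scene0.npz"))
for z in (100,200,300,400,500): print(z,np.round([onz(t,30,110,z)[:2],onz(t,370,118,z)[:2]],0).tolist(), np.round([onz(sc,20,295,z)[:2],onz(sc,240,60,z)[:2]],0).tolist())
E
```

```text
handle ((275.0, 180.5), (79.0, 22.0), 90.0) [[433.5, 320.5, 26.0], [436.6, 300.8, 26.0], [361.7, 288.4, 26.0], [358.3, 309.8, 26.0]] [397.5 304.9  26. ]
blade ((274.5, 250.0), (58.0, 19.0), 90.0) [[353.3, 308.5, 14.5], [356.3, 289.3, 14.5], [290.0, 278.5, 14.5], [286.8, 299.0, 14.5]] [321.6 293.8  14.5]
base [[500.4, 319.1, 8.0], [512.0, 219.7, 8.0]]
lip [[513.8, 291.6, 53.0], [518.1, 247.3, 53.0]]
100 [[702.0, 791.0], [697.0, 47.0]] [[803.0, 655.0], [816.0, -257.0]]
200 [[673.0, 740.0], [668.0, 68.0]] [[716.0, 689.0], [728.0, -89.0]]
300 [[643.0, 689.0], [639.0, 89.0]] [[630.0, 724.0], [639.0, 78.0]]
400 [[614.0, 638.0], [610.0, 110.0]] [[544.0, 759.0], [551.0, 245.0]]
500 [[585.0, 587.0], [582.0, 132.0]] [[457.0, 793.0], [463.0, 412.0]]
```

The two measurements agree: grip point is about (387,302.6), and the station matches to 2 mm. The shelf's front edge is at x≈640, z≈300, so the wrist must stay clear of it. Now descending.

Emit:
servo_tool(
  increments=[
    {"x": 1,"y": 3,"z": -40,"wx": 0,"wy": 0,"wz": 0,"fingers": 0},
    {"x": 1,"y": 3,"z": -80,"wx": 0,"wy": 0,"wz": 0,"fingers": 0},
    {"x": 1,"y": 3,"z": -115,"wx": 0,"wy": 0,"wz": 0,"fingers": 0},
    {"x": 1,"y": 3,"z": -125,"wx": 0,"wy": 0,"wz": 0,"fingers": 0},
    {"x": 1,"y": 3,"z": -125,"wx": 0,"wy": 0,"wz": 0,"fingers": 0},
    {"x": 1,"y": 3,"z": -125,"wx": 0,"wy": 0,"wz": 0,"fingers": 0},
  ],
)

```text
time: 3.07
tool_pos: [388.0, 302.9, 47.6]
orientation: [[0.989, 0.151, 0.001], [0.151, -0.989, 0.001], [0.001, -0.001, -1.0]]
contact_force: [0.3, 0.5, 0.1]
finger_gap: 85.4
grasp_force: 0.0
```

Emit:
servo_tool(
  increments=[
    {"x": -1,"y": 0,"z": -30,"wx": 0,"wy": 0,"wz": 0,"fingers": 0},
    {"x": -1,"y": 0,"z": -40,"wx": 0,"wy": 0,"wz": 0,"fingers": 0},
    {"x": -1,"y": 0,"z": -43,"wx": 0,"wy": 0,"wz": 0,"fingers": 0},
    {"x": -1,"y": 0,"z": -43,"wx": 0,"wy": 0,"wz": 0,"fingers": 0.4},
    {"x": -1,"y": 0,"z": -43,"wx": 0,"wy": 0,"wz": 0,"fingers": 0.9},
    {"x": -1,"y": 0,"z": -43,"wx": 0,"wy": 0,"wz": 0,"fingers": 1},
    {"x": -1,"y": 0,"z": -43,"wx": 0,"wy": 0,"wz": 0,"fingers": 1},
    {"x": -1,"y": 0,"z": -43,"wx": 0,"wy": 0,"wz": 0,"fingers": 1},
    {"x": -1,"y": 0,"z": -43,"wx": 0,"wy": 0,"wz": 0,"fingers": 1},
    {"x": -1,"y": 0,"z": -43,"wx": 0,"wy": 0,"wz": 0,"fingers": 1},
    {"x": -1,"y": 0,"z": -43,"wx": 0,"wy": 0,"wz": 0,"fingers": 1},
    {"x": -1,"y": 0,"z": -43,"wx": 0,"wy": 0,"wz": 0,"fingers": 1},
  ],
)

```text
time: 4.07
tool_pos: [386.3, 303.0, 4.2]
orientation: [[0.988, 0.152, 0.001], [0.152, -0.988, 0.0], [0.001, -0.0, -1.0]]
contact_force: [-1.0, -0.3, 5.6]
finger_gap: 18.9
grasp_force: 59.4
```

The tool is gripped. Next I lift it and turn it half a turn.

Emit:
servo_tool(
  increments=[
    {"x": 0,"y": 0,"z": 30,"wx": 0,"wy": 0,"wz": 0,"fingers": 1},
    {"x": 0,"y": 0,"z": 60,"wx": 0,"wy": 0,"wz": 0.1,"fingers": 1},
    {"x": 5,"y": -10,"z": 90,"wx": 0,"wy": 0,"wz": 0.2,"fingers": 1},
    {"x": 10,"y": -20,"z": 110,"wx": 0,"wy": 0,"wz": 0.32,"fingers": 1},
    {"x": 12,"y": -30,"z": 110,"wx": 0,"wy": 0,"wz": 0.44,"fingers": 1},
    {"x": 12,"y": -40,"z": 110,"wx": 0,"wy": 0,"wz": 0.56,"fingers": 1},
    {"x": 12,"y": -46,"z": 110,"wx": 0,"wy": 0,"wz": 0.68,"fingers": 1},
    {"x": 12,"y": -46,"z": 110,"wx": 0,"wy": 0,"wz": 0.8,"fingers": 1},
    {"x": 12,"y": -46,"z": 110,"wx": 0,"wy": 0,"wz": 0.92,"fingers": 1},
    {"x": 12,"y": -46,"z": 110,"wx": 0,"wy": 0,"wz": 1.04,"fingers": 1},
    {"x": 12,"y": -46,"z": 110,"wx": 0,"wy": 0,"wz": 1.1,"fingers": 1},
    {"x": 12,"y": -46,"z": 110,"wx": 0,"wy": 0,"wz": 1.105,"fingers": 1},
  ],
)

```text
time: 5.07
tool_pos: [397.4, 256.4, 113.1]
orientation: [[0.306, 0.952, -0.0], [0.952, -0.306, -0.0], [-0.0, -0.0, -1.0]]
contact_force: [-1.3, 0.3, -0.9]
finger_gap: 18.9
grasp_force: 58.9
```

Emit:
servo_tool(
  increments=[
    {"x": 0,"y": 0,"z": 0,"wx": 0,"wy": 0,"wz": 0.1,"fingers": 1},
    {"x": 0,"y": 0,"z": 0,"wx": 0,"wy": 0,"wz": 0.2,"fingers": 1},
    {"x": 0,"y": 0,"z": 0,"wx": 0,"wy": 0,"wz": 0.3,"fingers": 1},
    {"x": 0,"y": 0,"z": 0,"wx": 0,"wy": 0,"wz": 0.4,"fingers": 1},
    {"x": 0,"y": 0,"z": 0,"wx": 0,"wy": 0,"wz": 0.5,"fingers": 1},
    {"x": 0,"y": 0,"z": 0,"wx": 0,"wy": 0,"wz": 0.6,"fingers": 1},
    {"x": 0,"y": 0,"z": 0,"wx": 0,"wy": 0,"wz": 0.7,"fingers": 1},
    {"x": 0,"y": 0,"z": 0,"wx": 0,"wy": 0,"wz": 0.8,"fingers": 1},
    {"x": 0,"y": 0,"z": 0,"wx": 0,"wy": 0,"wz": 0.9,"fingers": 1},
    {"x": 0,"y": 0,"z": 0,"wx": 0,"wy": 0,"wz": 1.0,"fingers": 1},
    {"x": 0,"y": 0,"z": 0,"wx": 0,"wy": 0,"wz": 1.0,"fingers": 1},
    {"x": 0,"y": 0,"z": 0,"wx": 0,"wy": 0,"wz": 1.0,"fingers": 1},
  ],
)

```text
time: 6.07
tool_pos: [397.6, 256.5, 113.2]
orientation: [[-0.631, 0.776, -0.0], [0.776, 0.631, -0.0], [0.0, -0.0, -1.0]]
contact_force: [0.3, 0.1, -0.2]
finger_gap: 18.6
grasp_force: 58.9
```

Emit:
servo_tool(
  increments=[
    {"x": 0,"y": 0,"z": 0,"wx": 0,"wy": 0,"wz": 0.1,"fingers": 1},
    {"x": 0,"y": 0,"z": 0,"wx": 0,"wy": 0,"wz": 0.2,"fingers": 1},
    {"x": 0,"y": 0,"z": 0,"wx": 0,"wy": 0,"wz": 0.3,"fingers": 1},
    {"x": 0,"y": 0,"z": 0,"wx": 0,"wy": 0,"wz": 0.4,"fingers": 1},
    {"x": 0,"y": 0,"z": 0,"wx": 0,"wy": 0,"wz": 0.5,"fingers": 1},
    {"x": 0,"y": 0,"z": 0,"wx": 0,"wy": 0,"wz": 0.6,"fingers": 1},
    {"x": 0,"y": 0,"z": 0,"wx": 0,"wy": 0,"wz": 0.7,"fingers": 1},
    {"x": 0,"y": 0,"z": 0,"wx": 0,"wy": 0,"wz": 0.8,"fingers": 1},
    {"x": 0,"y": 0,"z": 0,"wx": 0,"wy": 0,"wz": 0.9,"fingers": 1},
    {"x": 0,"y": 0,"z": 0,"wx": 0,"wy": 0,"wz": 1.0,"fingers": 1},
    {"x": 0,"y": 0,"z": 0,"wx": 0,"wy": 0,"wz": 1.0,"fingers": 1},
    {"x": 0,"y": 0,"z": 0,"wx": 0,"wy": 0,"wz": 1.0,"fingers": 1},
  ],
)

```text
time: 7.07
tool_pos: [397.7, 256.5, 113.3]
orientation: [[-0.994, -0.111, -0.0], [-0.111, 0.994, 0.0], [0.0, 0.0, -1.0]]
contact_force: [0.3, -0.4, 0.4]
finger_gap: 18.6
grasp_force: 58.9
```

Emit:
servo_tool(
  increments=[
    {"x": 0,"y": 0,"z": -30,"wx": 0,"wy": 0,"wz": 0,"fingers": 1},
    {"x": 0,"y": 0,"z": -60,"wx": 0,"wy": 0,"wz": 0,"fingers": 1},
    {"x": 0,"y": 0,"z": -78,"wx": 0,"wy": 0,"wz": 0,"fingers": 1},
    {"x": 0,"y": 0,"z": -78,"wx": 0,"wy": 0,"wz": 0,"fingers": 1},
    {"x": 0,"y": 0,"z": -78,"wx": 0,"wy": 0,"wz": 0,"fingers": 1},
  ],
)

```text
time: 7.48
tool_pos: [396.9, 256.7, 35.0]
orientation: [[-0.993, -0.114, -0.002], [-0.114, 0.993, -0.0], [0.002, 0.0, -1.0]]
contact_force: [-0.7, -0.2, -1.2]
finger_gap: 18.7
grasp_force: 58.9
```

Run:
```python
from h import *
s=robot.state(); print(s["tool_pos"],np.round(s["orientation"],3).tolist(),np.round(s["qpos"],2),s["time"])
w=robot.get_image("wrist"); sc=robot.get_image("scene")
np.savez("w2.npz",**w,p=s["tool_pos"],o=s["orientation"]); np.savez("sc2.npz",**sc)
o=np.zeros((420,800,3),np.uint8); o[:,:400]=cv2.resize(w["image"],(400,300)).__array__()[0:0].sum() if 0 else 0
o[:300,:400]=cv2.resize(w["image"],(400,300)); o[:400,400:]=cv2.resize(sc["image"][170:270,200:300],None,fx=4,fy=4,interpolation=cv2.INTER_CUBIC)
cv2.imwrite("pics/v2.png",o[...,::-1])
# predicted tip in scene
p=np.array(s["tool_pos"]); R=np.array(s["orientation"]); tip=p-R[:,0]*99+[0,0,8.8]; print("tip",tip, "scene px",proj(sc,tip))
```

```text
[396.91794162 256.71679976  35.04733936] [[-0.993, -0.114, -0.002], [-0.114, 0.993, -0.0], [0.002, 0.0, -1.0]] [ 0.43  0.37 -1.18  2.06  0.41  0.98  0.72] 7.4833
tip [495.26937521 268.02871803  43.65755718] scene px [266.79689214 219.78786866]
```

View pics/v2.png

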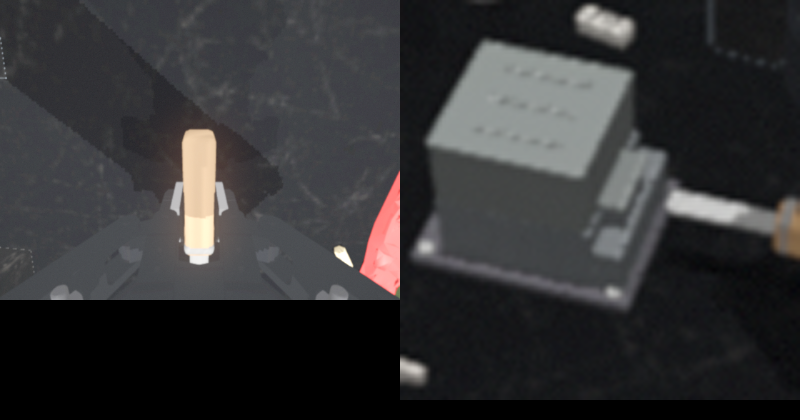

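The tip shows at scene pixel (266.7,219.2) against a prediction of (266.8,219.8). That puts it about 19.5 mm in front of the lip edge at z≈44, lined up with the slot. Inserting 28 mm.

Emit:
servo_tool(
  increments=[
    {"x": 6,"y": 0.7,"z": 0,"wx": 0,"wy": 0,"wz": 0,"fingers": 1},
    {"x": 12,"y": 1.4,"z": 0,"wx": 0,"wy": 0,"wz": 0,"fingers": 1},
    {"x": 18,"y": 2,"z": 0,"wx": 0,"wy": 0,"wz": 0,"fingers": 1},
    {"x": 23,"y": 2.6,"z": 0,"wx": 0,"wy": 0,"wz": 0,"fingers": 1},
    {"x": 28,"y": 3.2,"z": 0,"wx": 0,"wy": 0,"wz": 0,"fingers": 1},
    {"x": 28,"y": 3.2,"z": 0,"wx": 0,"wy": 0,"wz": 0,"fingers": 1},
    {"x": 28,"y": 3.2,"z": 0,"wx": 0,"wy": 0,"wz": 0,"fingers": 1},
  ],
)

```text
time: 8.17
tool_pos: [425.9, 259.9, 35.3]
orientation: [[-0.993, -0.116, -0.0], [-0.116, 0.993, 0.0], [0.0, 0.001, -1.0]]
contact_force: [0.5, 0.2, -0.5]
finger_gap: 18.8
grasp_force: 58.9
```

Emit:
servo_tool(
  increments=[
    {"x": 0,"y": 0,"z": 4,"wx": 0,"wy": 0,"wz": 0,"fingers": 1},
    {"x": 0,"y": 0,"z": 8,"wx": 0,"wy": 0,"wz": 0,"fingers": 1},
    {"x": 0.5,"y": 0,"z": 15.4,"wx": 0,"wy": 0,"wz": 0,"fingers": 1},
    {"x": 1.9,"y": 0.2,"z": 24.7,"wx": 0,"wy": 0,"wz": 0,"fingers": 1},
    {"x": 4.2,"y": 0.5,"z": 33.8,"wx": 0,"wy": 0,"wz": 0,"fingers": 1},
    {"x": 7.4,"y": 0.8,"z": 42.6,"wx": 0,"wy": 0,"wz": 0,"fingers": 1},
    {"x": 11.5,"y": 1.3,"z": 51.1,"wx": 0,"wy": 0,"wz": 0,"fingers": 1},
    {"x": 16.4,"y": 1.9,"z": 59.1,"wx": 0,"wy": 0,"wz": 0,"fingers": 1},
    {"x": 22,"y": 2.5,"z": 66.6,"wx": 0,"wy": 0,"wz": 0,"fingers": 1},
    {"x": 22,"y": 2.5,"z": 66.6,"wx": 0,"wy": 0,"wz": 0,"fingers": 1},
    {"x": 22,"y": 2.5,"z": 66.6,"wx": 0,"wy": 0,"wz": 0,"fingers": 1},
  ],
)

```text
time: 9.08
tool_pos: [448.8, 262.6, 102.5]
orientation: [[-0.993, -0.115, 0.001], [-0.115, 0.993, 0.001], [-0.001, 0.001, -1.0]]
contact_force: [0.2, 0.6, -0.5]
finger_gap: 18.7
grasp_force: 58.9
```

Run:
```python
from h import *
s=robot.state()
sc=robot.get_image("scene"); w=robot.get_image("top")
o=np.zeros((400,800,3),np.uint8); o[:,:400]=cv2.resize(sc["image"][150:250,190:290],None,fx=4,fy=4,interpolation=cv2.INTER_CUBIC)
o[:,400:]=cv2.resize(w["image"][120:220,220:320],None,fx=4,fy=4,interpolation=cv2.INTER_CUBIC)
cv2.imwrite("pics/v3.png",o[...,::-1])
p=np.array(s["tool_pos"]); R=np.array(s["orientation"]); tip=p-R[:,0]*99+[0,0,8.8]; print("tip",tip, "scene px",proj(sc,tip))
```

```text
tip [547.09090724 273.99039039 111.48121573] scene px [243.08366931 193.03274087]
```

View pics/v3.png

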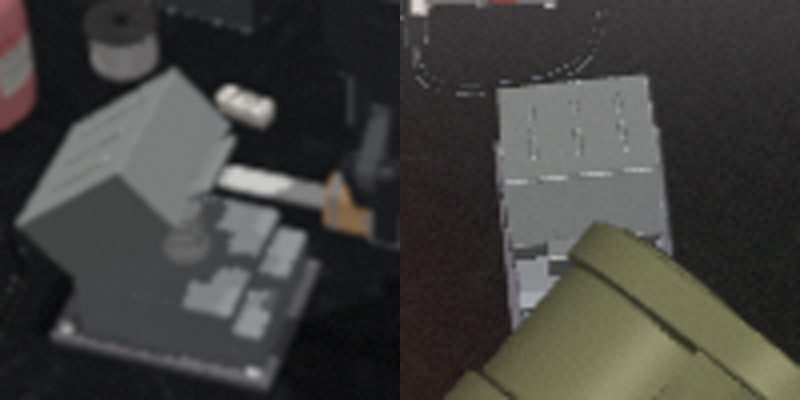

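The cover has been levered to about 0.7 rad, the blade tip bears on the lip, and the gauge is visible at crop (185,240). Continuing along the arc.

Emit:
servo_tool(
  increments=[
    {"x": 6.4,"y": 0.7,"z": 6.9,"wx": 0,"wy": 0,"wz": 0,"fingers": 1},
    {"x": 13.4,"y": 1.5,"z": 13.1,"wx": 0,"wy": 0,"wz": 0,"fingers": 1},
    {"x": 21,"y": 2.4,"z": 18.6,"wx": 0,"wy": 0,"wz": 0,"fingers": 1},
    {"x": 29.1,"y": 3.4,"z": 23.3,"wx": 0,"wy": 0,"wz": 0,"fingers": 1},
    {"x": 37.6,"y": 4.3,"z": 27.1,"wx": 0,"wy": 0,"wz": 0,"fingers": 1},
    {"x": 46.5,"y": 5.4,"z": 30.1,"wx": 0,"wy": 0,"wz": 0,"fingers": 1},
    {"x": 55.5,"y": 6.4,"z": 32.1,"wx": 0,"wy": 0,"wz": 0,"fingers": 1},
    {"x": 64.9,"y": 7.5,"z": 33.3,"wx": 0,"wy": 0,"wz": 0,"fingers": 1},
    {"x": 74.1,"y": 8.6,"z": 33.5,"wx": 0,"wy": 0,"wz": 0,"fingers": 1},
    {"x": 83.4,"y": 9.7,"z": 32.7,"wx": 0,"wy": 0,"wz": 0,"fingers": 1},
    {"x": 92.7,"y": 10.7,"z": 31,"wx": 0,"wy": 0,"wz": 0,"fingers": 1},
    {"x": 101.6,"y": 11.7,"z": 28.5,"wx": 0,"wy": 0,"wz": 0,"fingers": 1},
  ],
)

```text
time: 10.18
tool_pos: [550.4, 274.2, 130.2]
orientation: [[-0.993, -0.116, 0.0], [-0.116, 0.993, 0.0], [-0.0, 0.0, -1.0]]
contact_force: [-0.8, 0.7, 0.6]
finger_gap: 18.9
grasp_force: 58.9
```

Emit:
servo_tool(
  increments=[
    {"x": 0,"y": 0,"z": 0,"wx": 0,"wy": 0,"wz": 0,"fingers": 1},
    {"x": 0,"y": 0,"z": 0,"wx": 0,"wy": 0,"wz": 0,"fingers": 1},
    {"x": 0,"y": 0,"z": 0,"wx": 0,"wy": 0,"wz": 0,"fingers": 1},
    {"x": 0,"y": 0,"z": 0,"wx": 0,"wy": 0,"wz": 0,"fingers": 1},
  ],
)

```text
time: 10.52
tool_pos: [548.8, 274.2, 130.6]
orientation: [[-0.993, -0.117, 0.0], [-0.117, 0.993, 0.0], [-0.0, 0.0, -1.0]]
contact_force: [0.0, 0.1, -1.3]
finger_gap: 18.8
grasp_force: 58.9
```

Run:
```python
from h import *
sc=robot.get_image("scene")
cv2.imwrite("pics/v4.png",cv2.resize(sc["image"][100:300,150:400],None,fx=3,fy=3,interpolation=cv2.INTER_CUBIC)[...,::-1])
```

```text
(no output)
```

View pics/v4.png

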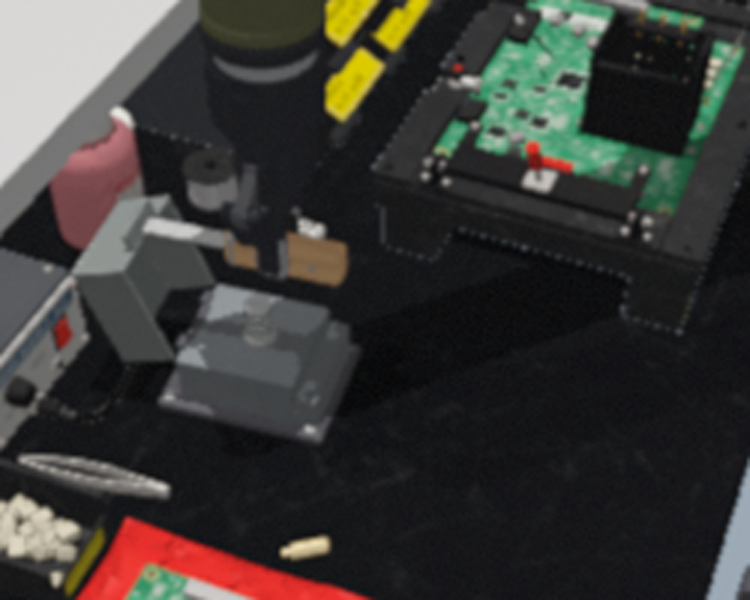

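The cover stands past upright, leaning back, and the gauge at crop (260,320) is uncovered. I back out and lay the tool down in front of the station.

Emit:
servo_tool(
  increments=[
    {"x": -15,"y": -1.7,"z": 0,"wx": 0,"wy": 0,"wz": 0,"fingers": 1},
    {"x": -40,"y": -4.6,"z": 0,"wx": 0,"wy": 0,"wz": 0,"fingers": 1},
    {"x": -70,"y": -8,"z": 0,"wx": 0,"wy": 0,"wz": 0,"fingers": 1},
    {"x": -105,"y": -16,"z": 0,"wx": 0,"wy": 0,"wz": 0,"fingers": 1},
    {"x": -135,"y": -30,"z": 0,"wx": 0,"wy": 0,"wz": 0,"fingers": 1},
    {"x": -164,"y": -49,"z": -10,"wx": 0,"wy": 0,"wz": 0,"fingers": 1},
    {"x": -164,"y": -49,"z": -45,"wx": 0,"wy": 0,"wz": 0,"fingers": 1},
    {"x": -164,"y": -49,"z": -80,"wx": 0,"wy": 0,"wz": 0,"fingers": 1},
    {"x": -164,"y": -49,"z": -105,"wx": 0,"wy": 0,"wz": 0,"fingers": 1},
    {"x": -164,"y": -49,"z": -115,"wx": 0,"wy": 0,"wz": 0,"fingers": 1},
    {"x": -164,"y": -49,"z": -115,"wx": 0,"wy": 0,"wz": 0,"fingers": 1},
    {"x": -164,"y": -49,"z": -115,"wx": 0,"wy": 0,"wz": 0,"fingers": 1},
  ],
)

```text
time: 11.57
tool_pos: [384.9, 225.3, 15.6]
orientation: [[-0.993, -0.117, -0.0], [-0.117, 0.993, -0.0], [0.0, 0.0, -1.0]]
contact_force: [0.4, 0.9, -1.1]
finger_gap: 18.8
grasp_force: 58.9
```

Emit:
servo_tool(
  increments=[
    {"x": 0,"y": 0,"z": -4,"wx": 0,"wy": 0,"wz": 0,"fingers": 1},
    {"x": 0,"y": 0,"z": -8,"wx": 0,"wy": 0,"wz": 0,"fingers": 1},
    {"x": 0,"y": 0,"z": -11,"wx": 0,"wy": 0,"wz": 0,"fingers": 1},
    {"x": 0,"y": 0,"z": -11.5,"wx": 0,"wy": 0,"wz": 0,"fingers": 1},
    {"x": 0,"y": 0,"z": -11.5,"wx": 0,"wy": 0,"wz": 0,"fingers": 1},
    {"x": 0,"y": 0,"z": -11.5,"wx": 0,"wy": 0,"wz": 0,"fingers": 0.6},
    {"x": 0,"y": 0,"z": -11.5,"wx": 0,"wy": 0,"wz": 0,"fingers": 0.3},
    {"x": 0,"y": 0,"z": -11.5,"wx": 0,"wy": 0,"wz": 0,"fingers": 0},
    {"x": 0,"y": 0,"z": -11.5,"wx": 0,"wy": 0,"wz": 0,"fingers": 0},
    {"x": 0,"y": 0,"z": -11.5,"wx": 0,"wy": 0,"wz": 0,"fingers": 0},
    {"x": 0,"y": 0,"z": -11.5,"wx": 0,"wy": 0,"wz": 0,"fingers": 0},
  ],
)

```text
time: 12.48
tool_pos: [385.3, 224.9, 3.9]
orientation: [[-0.993, -0.116, 0.0], [-0.116, 0.993, 0.0], [-0.0, 0.0, -1.0]]
contact_force: [0.4, 0.2, -0.6]
finger_gap: 85.5
grasp_force: 0.0
```

Emit:
servo_tool(
  increments=[
    {"x": 0,"y": 0,"z": 20,"wx": 0,"wy": 0,"wz": 0,"fingers": 0},
    {"x": 0,"y": 0,"z": 55,"wx": 0,"wy": 0,"wz": 0,"fingers": 0},
    {"x": 0,"y": 0,"z": 95,"wx": 0,"wy": 0,"wz": 0,"fingers": 0},
    {"x": 15,"y": 10,"z": 130,"wx": 0,"wy": 0,"wz": 0,"fingers": 0},
    {"x": 40,"y": 25,"z": 145,"wx": 0,"wy": 0,"wz": 0,"fingers": 0},
    {"x": 70,"y": 40,"z": 145,"wx": 0,"wy": 0,"wz": 0,"fingers": 0},
    {"x": 80,"y": 44,"z": 145,"wx": 0,"wy": 0,"wz": 0,"fingers": 0},
    {"x": 80,"y": 44,"z": 145,"wx": 0,"wy": 0,"wz": 0,"fingers": 0},
    {"x": 80,"y": 44,"z": 145,"wx": 0,"wy": 0,"wz": 0,"fingers": 0},
  ],
)

```text
time: 13.23
tool_pos: [464.4, 269.5, 148.4]
orientation: [[-0.993, -0.117, -0.002], [-0.117, 0.993, 0.001], [0.002, 0.001, -1.0]]
contact_force: [-0.8, -1.0, -0.8]
finger_gap: 85.4
grasp_force: 0.0
```

Run:
```python
from h import *
s=robot.state(); print(s["tool_pos"],np.round(s["orientation"],3).tolist(),np.round(s["qpos"],2),s["time"])
w=robot.get_image("wrist"); sc=robot.get_image("scene"); t=robot.get_image("top")
np.savez("w5.npz",**w,p=s["tool_pos"],o=s["orientation"]); np.savez("sc5.npz",**sc); np.savez("t5.npz",**t)
o=np.zeros((600,800,3),np.uint8); o[:300,:400]=cv2.resize(w["image"],(400,300)); o[:400,400:]=cv2.resize(sc["image"][170:270,190:290],None,fx=4,fy=4,interpolation=cv2.INTER_CUBIC)
o[300:,:400]=cv2.resize(t["image"],(400,300))
cv2.imwrite("pics/v5.png",o[...,::-1])
```

```text
[464.44535731 269.50877203 148.44943021] [[-0.993, -0.117, -0.002], [-0.117, 0.993, 0.001], [0.002, 0.001, -1.0]] [ 0.45  0.36 -1.2   1.81  0.36  1.22  0.84] 13.2333
```

View pics/v5.png

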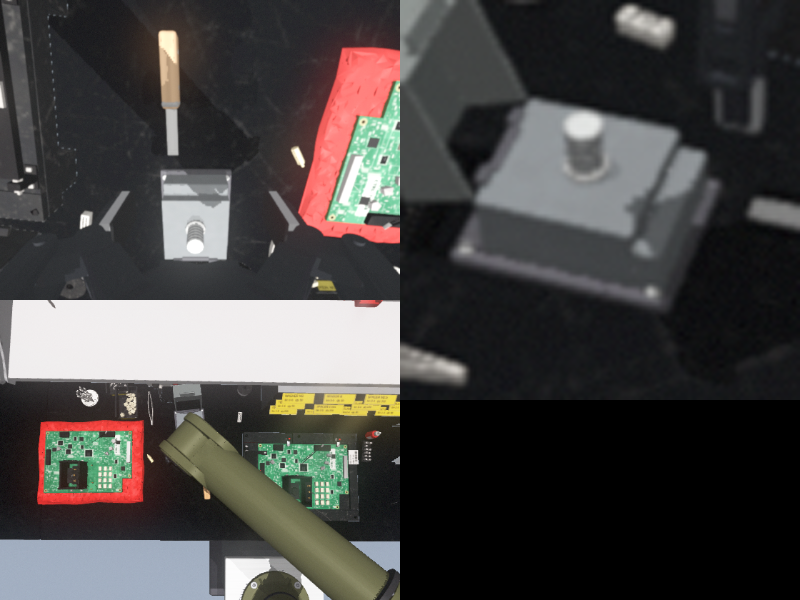

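The tool lies on the bench with its blade at wrist crop (172,130), and the cover stays open. The gauge's handle top is at about (584,122) in the scene crop and (196,245) in the wrist crop. Refining both.

Run:
```python
from h import *
d=np.load("w5.npz"); c=wcam(d,dict(tool_pos=d["p"],orientation=d["o"])); sc=dict(np.load("sc5.npz"))
u=np.array([.9934,.1146]); O=np.array([571.5,276.5])
b=np.r_[O-5*u,0]
for z in (50,84): print("pred bore",z,b[:2],"wrist px",proj(c,b+[0,0,z]),"scene px",proj(sc,b+[0,0,z]))
print("scene top z84",onz(sc,236-.4,200.5-.4,84))
print("wrist top z84",onz(c,274.4,343,84))
g=cv2.cvtColor(d["image"],cv2.COLOR_RGB2GRAY)
o=cv2.resize(d["image"][225:375,215:335],None,fx=4,fy=4,interpolation=cv2.INTER_CUBIC)
s2=cv2.resize(sc["image"][190:220,220:250],None,fx=10,fy=10,interpolation=cv2.INTER_CUBIC)
m=np.zeros((600,790,3),np.uint8); m[:,:480]=o; m[:300,485:785]=s2; cv2.imwrite("pics/v6.png",m[...,::-1])
```

```text
pred bore 50 [566.533 275.927] wrist px [272.24794717 317.39268929] scene px [236.23406307 211.00321651]
pred bore 84 [566.533 275.927] wrist px [271.51410784 343.64899001] scene px [235.29898514 200.22650203]
scene top z84 [566.10449895 275.31588952  84.        ]
wrist top z84 [565.61797863 278.2042697   84.        ]
```

View pics/v6.png

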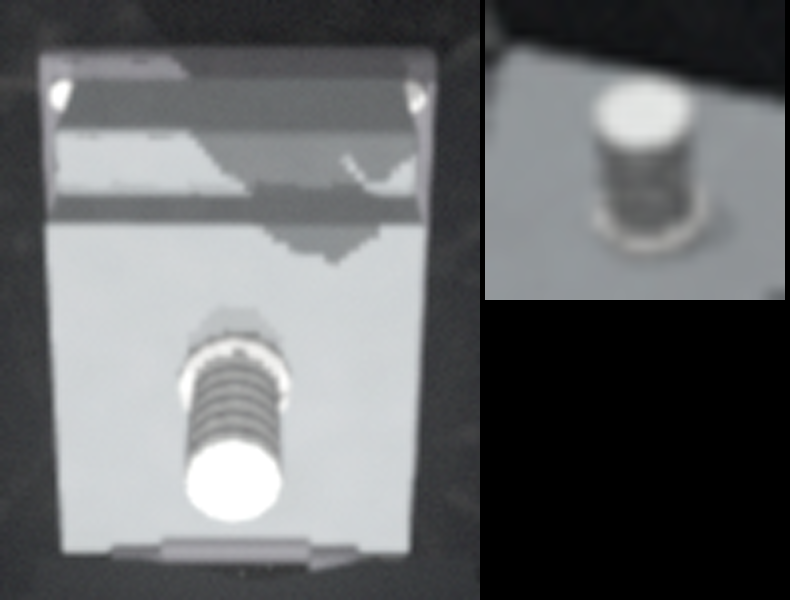

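Gauge axis by averaging the two views and the prediction is about (566.8, 276.3). Moving above it.

Emit:
servo_tool(
  increments=[
    {"x": 30,"y": 2,"z": 0,"wx": 0,"wy": 0,"wz": 0,"fingers": 0},
    {"x": 65,"y": 4.5,"z": 0,"wx": 0,"wy": 0,"wz": 0,"fingers": 0},
    {"x": 95,"y": 6.5,"z": 0,"wx": 0,"wy": 0,"wz": 0,"fingers": 0},
    {"x": 102,"y": 6.8,"z": -15,"wx": 0,"wy": 0,"wz": 0,"fingers": 0},
    {"x": 102,"y": 6.8,"z": -35,"wx": 0,"wy": 0,"wz": 0,"fingers": 0},
    {"x": 102,"y": 6.8,"z": -50,"wx": 0,"wy": 0,"wz": 0,"fingers": 0},
    {"x": 102,"y": 6.8,"z": -50,"wx": 0,"wy": 0,"wz": 0,"fingers": 0},
    {"x": 102,"y": 6.8,"z": -50,"wx": 0,"wy": 0,"wz": 0,"fingers": 0},
    {"x": 102,"y": 6.8,"z": -50,"wx": 0,"wy": 0,"wz": 0,"fingers": 0},
  ],
)

```text
time: 14.13
tool_pos: [567.0, 276.0, 100.0]
orientation: [[-0.993, -0.117, 0.001], [-0.117, 0.993, 0.0], [-0.001, 0.0, -1.0]]
contact_force: [0.5, -0.8, -0.0]
finger_gap: 85.2
grasp_force: 0.0
```

Emit:
servo_tool(
  increments=[
    {"x": 0,"y": 0.2,"z": -20,"wx": 0,"wy": 0,"wz": 0,"fingers": 0},
    {"x": 0,"y": 0.2,"z": -36,"wx": 0,"wy": 0,"wz": 0,"fingers": 0},
    {"x": 0,"y": 0.2,"z": -43,"wx": 0,"wy": 0,"wz": 0,"fingers": 0},
    {"x": 0,"y": 0.2,"z": -43,"wx": 0,"wy": 0,"wz": 0,"fingers": 0.4},
    {"x": 0,"y": 0.2,"z": -43,"wx": 0,"wy": 0,"wz": 0,"fingers": 0.6},
    {"x": 0,"y": 0.2,"z": -43,"wx": 0,"wy": 0,"wz": 0,"fingers": 0.65},
    {"x": 0,"y": 0.2,"z": -43,"wx": 0,"wy": 0,"wz": 0,"fingers": 0.7},
    {"x": 0,"y": 0.2,"z": -43,"wx": 0,"wy": 0,"wz": 0,"fingers": 0.75},
    {"x": 0,"y": 0.2,"z": -43,"wx": 0,"wy": 0,"wz": 0,"fingers": 0.8},
    {"x": 0,"y": 0.2,"z": -43,"wx": 0,"wy": 0,"wz": 0,"fingers": 0.9},
    {"x": 0,"y": 0.2,"z": -43,"wx": 0,"wy": 0,"wz": 0,"fingers": 0.9},
    {"x": 0,"y": 0.2,"z": -43,"wx": 0,"wy": 0,"wz": 0,"fingers": 0.9},
  ],
)

```text
time: 15.13
tool_pos: [567.7, 276.3, 56.9]
orientation: [[-0.993, -0.116, 0.001], [-0.116, 0.993, 0.0], [-0.001, 0.0, -1.0]]
contact_force: [-0.9, 0.2, 5.2]
finger_gap: 18.0
grasp_force: 58.4
```

Run:
```python
from h import *
s=robot.state(); print({k:np.round(s[k],2) for k in("time","tool_pos","contact_force","ft_torque","finger_gap","grasp_force")})
```

```text
{'time': np.float64(15.13), 'tool_pos': array([567.71, 276.32,  56.85]), 'contact_force': array([-0.94,  0.18,  5.19]), 'ft_torque': array([-0.15,  0.17, -0.02]), 'finger_gap': np.float64(18.04), 'grasp_force': np.float64(58.45)}
```

The side load is negligible. Drawing the gauge up slowly.

Emit:
servo_tool(
  increments=[
    {"x": 0,"y": 0,"z": 0.5,"wx": 0,"wy": 0,"wz": 0,"fingers": 1},
    {"x": 0,"y": 0,"z": 1,"wx": 0,"wy": 0,"wz": 0,"fingers": 1},
    {"x": 0,"y": 0,"z": 1.5,"wx": 0,"wy": 0,"wz": 0,"fingers": 1},
    {"x": 0,"y": 0,"z": 2,"wx": 0,"wy": 0,"wz": 0,"fingers": 1},
    {"x": 0,"y": 0,"z": 2.3,"wx": 0,"wy": 0,"wz": 0,"fingers": 1},
    {"x": 0,"y": 0,"z": 2.3,"wx": 0,"wy": 0,"wz": 0,"fingers": 1},
    {"x": 0,"y": 0,"z": 2.3,"wx": 0,"wy": 0,"wz": 0,"fingers": 1},
  ],
)

```text
time: 15.72
tool_pos: [567.1, 276.3, 58.0]
orientation: [[-0.993, -0.116, -0.0], [-0.116, 0.993, 0.001], [0.0, 0.001, -1.0]]
contact_force: [0.7, 3.0, -1.3]
finger_gap: 18.3
grasp_force: 58.6
```

Run:
```python
from h import *
s=robot.state(); print({k:np.round(s[k],2) for k in("time","tool_pos","contact_force","ft_torque","finger_gap","grasp_force")})
```

```text
{'time': np.float64(15.72), 'tool_pos': array([567.1 , 276.28,  58.03]), 'contact_force': array([ 0.7 ,  3.  , -1.26]), 'ft_torque': array([ 0.57, -0.21,  0.  ]), 'finger_gap': np.float64(18.29), 'grasp_force': np.float64(58.56)}
```

Emit:
servo_tool(
  increments=[
    {"x": 0,"y": 0.3,"z": 1,"wx": 0,"wy": 0,"wz": 0,"fingers": 1},
    {"x": 0,"y": 0.4,"z": 2,"wx": 0,"wy": 0,"wz": 0,"fingers": 1},
    {"x": 0,"y": 0.4,"z": 3,"wx": 0,"wy": 0,"wz": 0,"fingers": 1},
    {"x": 0,"y": 0.4,"z": 4,"wx": 0,"wy": 0,"wz": 0,"fingers": 1},
    {"x": 0,"y": 0.4,"z": 5,"wx": 0,"wy": 0,"wz": 0,"fingers": 1},
    {"x": 0,"y": 0.4,"z": 6,"wx": 0,"wy": 0,"wz": 0,"fingers": 1},
    {"x": 0,"y": 0.4,"z": 7,"wx": 0,"wy": 0,"wz": 0,"fingers": 1},
    {"x": 0,"y": 0.4,"z": 7,"wx": 0,"wy": 0,"wz": 0,"fingers": 1},
    {"x": 0,"y": 0.4,"z": 7,"wx": 0,"wy": 0,"wz": 0,"fingers": 1},
  ],
)

```text
time: 16.47
tool_pos: [567.4, 276.3, 65.5]
orientation: [[-0.993, -0.116, 0.0], [-0.116, 0.993, -0.0], [-0.0, -0.0, -1.0]]
contact_force: [0.9, 0.9, -0.4]
finger_gap: 18.2
grasp_force: 58.7
```

Emit:
servo_tool(
  increments=[
    {"x": 0,"y": 0.1,"z": 1.4,"wx": 0,"wy": 0,"wz": 0,"fingers": 1},
    {"x": 0,"y": 0.1,"z": 2.8,"wx": 0,"wy": 0,"wz": 0,"fingers": 1},
    {"x": 0,"y": 0.1,"z": 4.2,"wx": 0,"wy": 0,"wz": 0,"fingers": 1},
    {"x": 0,"y": 0.1,"z": 5.6,"wx": 0,"wy": 0,"wz": 0,"fingers": 1},
    {"x": 0,"y": 0.1,"z": 7,"wx": 0,"wy": 0,"wz": 0,"fingers": 1},
    {"x": 0,"y": 0.1,"z": 8.4,"wx": 0,"wy": 0,"wz": 0,"fingers": 1},
    {"x": 0,"y": 0.1,"z": 9.8,"wx": 0,"wy": 0,"wz": 0,"fingers": 1},
    {"x": 0,"y": 0.1,"z": 11.2,"wx": 0,"wy": 0,"wz": 0,"fingers": 1},
    {"x": 0,"y": 0.1,"z": 12.6,"wx": 0,"wy": 0,"wz": 0,"fingers": 1},
    {"x": 0,"y": 0.1,"z": 14,"wx": 0,"wy": 0,"wz": 0,"fingers": 1},
    {"x": 0,"y": 0.1,"z": 14,"wx": 0,"wy": 0,"wz": 0,"fingers": 1},
    {"x": 0,"y": 0.1,"z": 14,"wx": 0,"wy": 0,"wz": 0,"fingers": 1},
  ],
)

```text
time: 17.47
tool_pos: [567.4, 276.3, 79.3]
orientation: [[-0.993, -0.116, 0.0], [-0.116, 0.993, -0.0], [-0.0, -0.0, -1.0]]
contact_force: [0.2, -0.6, -0.6]
finger_gap: 18.1
grasp_force: 58.7
```

Emit:
servo_tool(
  increments=[
    {"x": 0,"y": 0,"z": 0,"wx": 0,"wy": 0,"wz": 0,"fingers": 1},
    {"x": 0,"y": 0,"z": 0,"wx": 0,"wy": 0,"wz": 0,"fingers": 1},
    {"x": 0,"y": 0,"z": 0,"wx": 0,"wy": 0,"wz": 0,"fingers": 1},
    {"x": 0,"y": 0,"z": 0,"wx": 0,"wy": 0,"wz": 0,"fingers": 1},
    {"x": 0,"y": 0,"z": 0,"wx": 0,"wy": 0,"wz": 0,"fingers": 1},
    {"x": 0,"y": 0,"z": 0,"wx": 0,"wy": 0,"wz": 0,"fingers": 1},
  ],
)

```text
time: 17.97
tool_pos: [567.2, 276.5, 79.2]
orientation: [[-0.993, -0.116, -0.0], [-0.116, 0.993, 0.0], [0.0, 0.0, -1.0]]
contact_force: [-0.1, -1.1, -0.5]
finger_gap: 18.3
grasp_force: 58.7
```

Run:
```python
from h import *
s=robot.state(); print({k:np.round(s[k],2) for k in("time","tool_pos","contact_force","ft_torque","finger_gap","grasp_force")})
sc=robot.get_image("scene")
cv2.imwrite("pics/v7.png",cv2.resize(sc["image"][160:260,180:310],None,fx=6,fy=6,interpolation=cv2.INTER_CUBIC)[...,::-1])
```

```text
{'time': np.float64(17.97), 'tool_pos': array([567.25, 276.46,  79.21]), 'contact_force': array([-0.14, -1.12, -0.49]), 'ft_torque': array([-0.05, -0.03, -0.03]), 'finger_gap': np.float64(18.25), 'grasp_force': np.float64(58.66)}
```

View pics/v7.png

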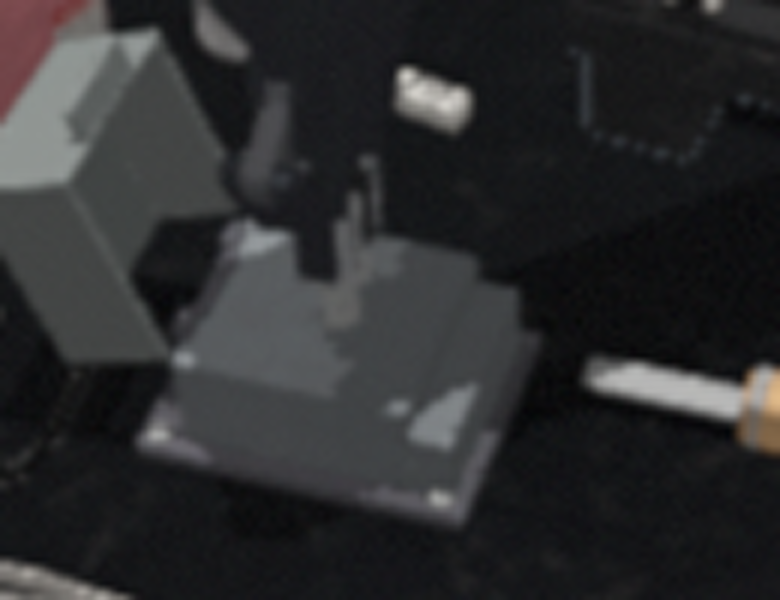

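The cover stands open and the tool lies clear on the bench. Below the fingers, a shank runs down to the block at about (340,320). I'll check these against projected heights before handing in.

Run:
```python
from h import *
sc=np.load("sc5.npz")
for z in (50,54,73,77,79,84,107): print(z,(proj(sc,[567,276.3,z])-[180,160])*6)
```

```text
50 [335.83573384 306.32476268]
54 [335.18533019 298.88175239]
73 [332.04413679 262.93494483]
77 [331.37171761 255.23999595]
79 [331.03403168 251.37562665]
84 [330.18547603 241.66502858]
107 [326.20045884 196.06177293]
```

Run:
```python
from h import *
g=cv2.cvtColor(robot.get_image("scene")["image"],cv2.COLOR_RGB2HSV)[196:218,226:248]; a=cv2.cvtColor(np.load("sc5.npz")["image"],cv2.COLOR_RGB2HSV)[196:218,226:248]
for i in range(22): print(196+i," ".join("%3d"%v for v in g[i,:,2]),"|"," ".join("%3d"%v for v in a[i,:,2]))
w=robot.get_image("wrist")["image"]; print(w.shape)
```

```text
196  28  30  31  29  31  31  30  28  30  38  53  63  73  77  53  41  60  50  30  23  24  26 | 141 136 128 119 103  91  82  70  60  47  36  29  23  20  22  23  22  26  24  24  25  25
197  38  32  29  30  31  30  30  29  33  51  79  86  80  74  51  38  51  43  29  24  24  26 | 152 152 151 149 147 144 142 139 136 131 123 104  81  56  37  27  25  24  22  23  22  24
198  88  73  52  37  29  30  31  30  30  52  86  92  80  73  51  35  44  43  31  27  25  25 | 154 153 154 155 156 157 170 185 195 201 201 186 166 135 100  81  69  60  45  33  26  27
199 134 116  85  51  31  30  29  27  28  50  86  93  82  76  59  45  59  66  60  54  50  42 | 154 153 154 155 156 172 199 216 221 225 226 222 217 196 161 138 127 118 100  89  81  71
200 126 107  86  53  33  30  30  29  28  48  84  93  84  82  70  65  80  86  86  86  82  73 | 154 155 154 154 163 193 217 225 227 228 228 229 229 218 182 154 148 146 144 142 139 129
201 102  94  83  55  33  31  31  31  30  45  79  90  85  83  83  86  91  91  91  92  89  79 | 154 154 155 154 163 194 221 227 227 227 227 228 228 215 177 154 151 152 152 154 154 151
202  93 
[... 2217 characters left out ...]
87  86  85  79  73  71  69  69  70  70  71  69  71 | 155 155 155 155 153 147 140 142 157 163 162 157 153 139 124 126 134 139 146 150 151 152
215  93  95  96  96  94  94  93  88  78  76  74  73  71  71  71  71  71  70  70  69  70  70 | 155 156 156 156 155 153 145 140 138 138 139 134 133 131 133 142 147 148 150 150 150 151
216  94  95  94  96  95  93  91  88  79  75  71  70  70  69  70  69  68  69  68  69  69  70 | 155 156 157 156 155 155 152 148 144 143 143 142 145 146 148 150 151 151 150 150 150 151
217  93  95  95  94  95  94  94  93  89  82  74  71  69  70  71  70  69  69  70  69  68  69 | 155 156 157 156 155 155 154 153 153 152 152 151 151 152 151 151 151 151 150 150 151 151
(420, 560, 3)
```

Below the fingers the column is about 6 px wide, which is 14 mm, so it is the shank. The seated collar was about 11 px wide. The gauge is raised about 22 mm with low side force, so I hand in.

```bash
python3 -c "
from workcell import robot
print(robot.job_done())"
```

```text
the job is handed in; nothing more can be done
None
```

I levered the cover open with the pry tool, laid the tool back on the bench, and handed the job in holding the gauge upright, raised about 22 mm with roughly 1 N of side force; no pass/fail result came back.

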